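# Load the sample cartridge into the bench reader

### The job

Take the flat-sided white sample cartridge out of the rack, put it upright into the well of the bench reader, and press it gently down past the sprung ball until it clicks and is fully home, then let go. Feel for the bottom and do not press hard once it is home; leave the vials and the other things on the bench alone.

Things in the scene. Friction and masses are not known exactly. Their poses are not given: they have to be found in the camera images.
- cartridge: White upright block with an amber window, 30 mm (x) by 20 mm (y) by 75 mm high, 42 to 84 g. Origin at the centre of its foot, z up. Stands in one of the rack's three pockets (which one varies), aligned with the rack, sunk 24 mm. Its ends (+x, -x) are alike: 4 mm chamfer at the foot, and a groove 8.5 mm high, 3 mm deep, centred 21 mm above the foot. Fits the well either way round (yaw or yaw + pi).
- cartridge_top (a point): Centre of the cartridge's flat top, 75 mm above its foot. Grip the cartridge near the top across its 20 mm (along its y); the flat top can be pressed.
- reader: White bench reader, fixed, 180 mm (x) by 150 mm (y), deck 70 mm above the bench; a grey display hump 94 mm high begins 75 mm from the well towards +x; a black collar round the well stands 4 mm above the deck. Origin on the bench straight below the well's axis (50 mm from the front face), z up. The cartridge goes in upright with its axes along the reader's.
- well_mouth (a point): Centre of the well's mouth at the top of the collar, 74 mm above the bench. The collar narrows from 37 by 27 mm to the well, 31.2 (x) by 21.2 mm (y), smooth and hard. The well's floor is a height stage left at an unknown height, 16 to 33 mm above the bench, so the cartridge stands 21 to 38 mm above the deck once home. Feel for it and keep the push well under 30 N.
- ball (a joint): Sprung steel ball, 7 mm across, in the well's -x wall, 21 mm above the well's floor. In m: 0 = out (3.5 mm into the well), 0.001 to 0.003 while the cartridge's end rides on it, under 0.0005 once snapped into the groove, which is when the cartridge stands on the floor. The cartridge meets the ball 22 mm before it is home and sticks there; a downward push of about 7 to 12 N (16 N if fast) takes it past, then the floor stops it hard.
- rack: Grey rack block, fixed, 150 mm (x) by 55 mm (y) by 30 mm high, with three pockets 33 by 23 mm in a row along its x at -45, 0 and +45 mm, floors 6 mm above the bench. Origin under its centre.
- vial0: Round amber vial, 19 mm across, 52 mm high, standing in another pocket; leave it there. Origin at the centre of its foot.
- vial1: Round white vial, 19 mm across, 52 mm high, standing in the third pocket; leave it there. Origin at the centre of its foot.
- wellplate: Black 96-well plate, 86 by 128 by 15 mm, to the left of the robot. Bystander.
- tipbox: Yellow-topped pipette tip box, 85 by 122 by 65 mm, to the robot's right. Bystander.
- bottle: White bottle with a green cap, 68 mm across, 150 mm high, at the back. Bystander.
- beaker: White beaker, 100 mm across, 120 mm high, at the back. Bystander.
- pipette: Black pipette lying to the robot's left. Bystander.
- timer: White bench timer, 60 by 65 by 18 mm, at the back right. Bystander.
Mind the look-alikes: they are no part of the job. Leave any black look-alike of the cartridge alone.

How it is judged (in metres and radians):
On the way, in this order (a step that is already met when the one before it is completed fails the run):
1. the cartridge is lifted clear of the rack (height (world z) of cartridge above 0.034 m), for 0.1 s.
2. the cartridge has entered the well upright (z of cartridge in the frame of reader below 0.063 m and horizontal distance between cartridge and reader below 0.005 m and angle between cartridge's own z axis and vertical below 0.15 rad), for 0.1 s.
At the end, for the whole second after the job is handed in: The cartridge stands upright (within 0.08 rad) in the reader's well, within 4 mm of its axis, its foot less than 35 mm above the bench, with the ball snapped into its groove (ball pressed in less than 0.7 mm), at rest and released (horizontal distance between cartridge and reader below 0.004 m and z of cartridge in the frame of reader below 0.035 m and angle between cartridge's own z axis and vertical below 0.08 rad and value of joint ball below 0.0007 m and linear speed of cartridge below 0.01 m/s and contact force between the fingers and cartridge below 0.05 N); the robot touches nothing.
It fails at once if the cartridge is pressed on the reader with more than 45 N (contact force between cartridge and reader above 45 N).
It fails at once if a vial is knocked or lifted out of its pocket (moved over 15 mm) (distance of any of vial0, vial1 from where it was at the start of the episode above 0.015 m).
It fails at once if another thing on the bench is pushed over 25 mm (distance of any of wellplate, tipbox, bottle, beaker, pipette, timer from where it was at the start of the episode above 0.025 m).
It also fails if it takes over 58 s, if anything falls off the work surface, if the arm or the gripper's body presses on something with over 40 N, if the wrist force passes 120 N, or if a joint passes its speed limit or range.

### The arm

A 6-joint arm with a two-finger parallel gripper is mounted at the origin on the work surface. World frame = base frame: x ahead of the robot, y to its left, z up, the work surface at z = 0. Lengths are in m, angles in degrees, forces in N, time in s.
With the tool pointing down it reaches from about 0.275 to 0.85 m from the base axis. Payload 19 kg.
Tool frame: the origin (TCP) lies at the very end of the fingers, on their centre line; the grasp point (between the pads) lies 19 mm behind it (arm.grasp_offset is the distance from the TCP to the grasp point, in m); z points along the fingers, y is the line along which they close (so a half turn about z gives the same grasp; the last joint's range is limited). The gripper opens to 85 mm and grips with 20 to 120 N. Pads are 22 mm wide; open, the fingers measure 114 mm over their backs; the gripper's body (76 mm by 85 mm) begins 54 mm behind the grasp point. The pads swing forward as they close: fully open they stand 13 mm farther back than shut.
Start: joints at [-76.146, 8.623, 82.357, -0, 89.026, -7.678], TCP at [0.211, -0.535, 0.231] pointing down, gripper open.
Joint ranges: [-160.23, 160.23], [-39.13, 120.54], [6.94, 153.29], [-79.49, 259.48], [9.18, 160.14], [-161.06, 161.06]. Speed limits (degrees/s): [108.29, 108.29, 127.2, 172.46, 172.46, 172.46].

### API

Orientations are given as a 3x3 rotation matrix whose columns are the frame's x, y, z axes.
In Python, from rig import arm gives the robot as it stands.
- The arm moves only by the tool move_arm, never from a script. Its argument "plan" is a list of rows, each a list of 5 numbers: the shift along the tool's x, y, z each as a share of 1000 mm, from -1 to 1, then the turn about the tool's z as a share of 180 degrees, from -1 to 1, then the opening, from -1 (shut) to 1 (fully open), so that 0 is half open. A call has 1 to 8 rows; each row is the pose to reach, as a shift and turn from the pose commanded when the call began, along the tool's axes at that moment, turning the shorter way round; what a row does not reach only later rows make up. A row lasts 1/10 s, in which the tool goes at most 50 mm and 8.59 degrees, less where a joint would pass 70% of its speed; a pose out of reach is approached as far as the arm can. A call with a number of a shift or a turn outside -1 to 1 is refused whole. A call with a gripper value outside its range is refused whole. The fingers move at their own pace and stop on an object; "force" is the grip in N (left out, the last holds). Time passes only in rows, so rows that repeat a pose let the fingers close. It gives the time, the measured TCP pose, the force, the opening and the grip force at its end, in the units of the state.
- arm.sense(): the state, without advancing time (a new reading comes with each control period).
- arm.snapshot(name): name is "scene" or "side" or "wrist"; returns (picture, depth): 384x512x3 uint8, red, green, blue; 384x512 float32, m along the optical axis (not along the pixel's ray), 0 where there is no reading.
- arm.camera_info(name): a dict with "K" (3x3 intrinsics, pixels), "position" and "attitude" of the camera in the world. Camera axes: x right, y down, z forward; pixel columns grow to the right and rows downward; lengths in m; the calibration is good to about 2 mm. A picture is of the moment at which its call begins: read the wrist's pose just before it. camera_info takes no time and is no camera call; for the wrist camera it gives the pose at the moment of the call.
- arm.finish_job(): hands the job in; it is judged then, once.
The state is a dict: "time_s": time; "qpos": joint angles; "qd": joint speeds; "effort": joint torques, N m; "position": TCP position; "orientation": TCP orientation; "wrist_force": force on the tool from outside, world axes, zero at the start; "ft_torque": the same for the moment, N m; "gripper_width": finger opening in m; "gripper_force": force on a finger pad.
Only numpy, scipy, OpenCV 4.12 (cv2) and the standard library are available. Lean on these libraries where they do the work, as an engineer would, in place of code of your own. Each camera call takes 0.05 s, during which the arm holds its last target. There are 200 camera calls.

## Working session

There is one attempt and no reset: what is moved stays moved. The work goes in short steps, Python scripts to look and compute and a tool call to move; the robot and the scene stay as the last step left them, time stands still between calls to the robot, and variables do not carry over. Pictures are saved under pics/ and viewed, at most 10 in all, crops included, and the job is handed in when it is done.

Besides the shell and the picture viewer there is one more tool, called in YAML: its name, and indented under it one key for each argument. move_arm: Moves the arm, as the interface text tells. Shift numbers are shares of 1000 mm and turn numbers shares of 180 degrees, none past 1 either way. Its arguments: {"type":"object","properties":{"plan":{"type":"array","items":{"type":"array","items":{"type":"number","minimum":-1,"maximum":1}}},"force":{"type":"number"}},"required":["plan"]}

```bash
mkdir -p pics; ls
cat > h.py <<'E'
import numpy as np, cv2
from rig import arm
def cloud(n):
    ci=arm.camera_info(n); im,d=arm.snapshot(n)
    K=np.array(ci["K"]);R=np.array(ci["attitude"]);p=np.array(ci["position"])
    v,u=np.mgrid[:d.shape[0],:d.shape[1]]
    P=np.stack([(u-K[0,2])/K[0,0]*d,(v-K[1,2])/K[1,1]*d,d],-1)@R.T+p
    P[d==0]=np.nan
    return im,d,P,ci
def save(n,im): cv2.imwrite(f"pics/{n}.png",im[...,::-1])
E
python3 - <<'E'
from h import *
s=arm.sense();print(s)
ims=[]
for n in ("scene","side","wrist"):
    im,d,P,ci=cloud(n);np.savez(f"{n}0.npz",im=im,d=d,P=P);ims.append(im);print(n,ci)
save("a",cv2.resize(np.hstack(ims[:2]),(1024,384))[:, :]) 
save("s0",ims[0]);save("s1",ims[1]);save("s2",ims[2])
E
```

```text
pics
{'time_s': 0.0, 'qpos': array([-7.61472003e+01,  8.65182449e+00,  8.23931174e+01,  3.27360129e-04,
        8.90261151e+01, -7.67689767e+00]), 'qd': array([ 0.11807887,  0.06137948, -0.01390372,  0.02687811,  0.11232916,
       -0.08104458]), 'effort': array([ 4.14637907e-03, -7.13057613e+01, -5.70864952e+01,  1.00253401e-04,
        9.14173404e-03, -4.88907756e-05]), 'position': array([ 0.21094616, -0.5346434 ,  0.2306658 ]), 'orientation': array([[ 9.30227541e-01,  3.66983156e-01, -2.91387143e-04],
       [ 3.66983231e-01, -9.30226776e-01,  1.20547395e-03],
       [ 1.71332511e-04, -1.22829926e-03, -9.99999231e-01]]), 'wrist_force': array([-0.50237585, -0.12752068,  0.55559073]), 'ft_torque': array([ 0.01590934,  0.00611757, -0.0243989 ]), 'gripper_force': 0.0, 'gripper_width': 0.08591269850525389}
scene {'K': array([[480.08475945,   0.        , 253.55806278],
       [  0.        , 480.08475945, 187.96645706],
       [  0.        ,   0.        ,   1.        ]]), 'position': array([1.24474118, 1.04967872, 0.91927186]), 'attitude': array([[-0.86603208,  0.28616151, -0.41000002],

[... 166 characters left out ...]
 [  0.        , 429.33720382, 195.45222529],
       [  0.        ,   0.        ,   1.        ]]), 'position': array([-0.11668998,  0.72008335,  0.78522571]), 'attitude': array([[-0.72902969, -0.37078707,  0.57535437],
       [-0.68415745,  0.42061641, -0.59582751],
       [-0.02107835, -0.82800893, -0.56031859]])}
wrist {'K': array([[334.14982127,   0.        , 253.73983452],
       [  0.        , 334.14982127, 192.92067248],
       [  0.        ,   0.        ,   1.        ]]), 'position': array([ 0.27381539, -0.5094236 ,  0.37391923]), 'attitude': array([[ 0.36779448, -0.89553513, -0.25048763],
       [-0.92990525, -0.35473622, -0.0971516 ],
       [-0.00185436,  0.26866159, -0.96323285]])}
```

View pics/s0.png

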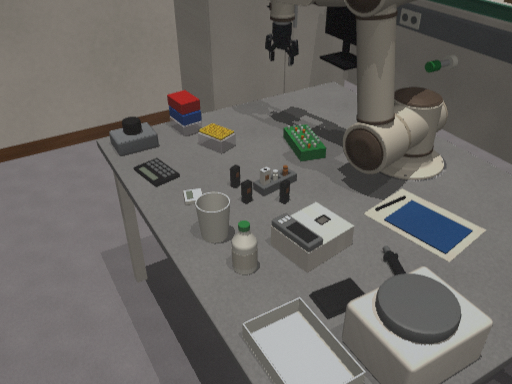

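View pics/s1.png

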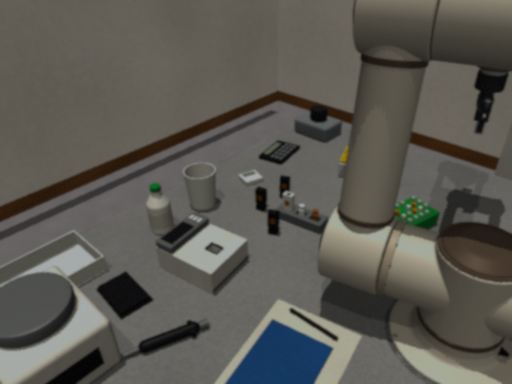

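The scene view shows the rack near (275,178), with the white cartridge in its left pocket at (265,174), the white vial in the middle and the amber vial on the right. The reader's well is near (323,219). Three black look-alikes stand around the rack. In the side view the rack is near (302,212) and the well near (214,247).

Run:
```python
import numpy as np,cv2
for n,(a,b,c,d) in dict(scene=(225,310,155,210),side=(250,335,170,240)).items():
    z=np.load(n+"0.npz");P=z["P"];im=z["im"]
    sub=P[c:d,a:b];
    for lo,hi in ((.025,.034),(.045,.06),(.06,.07),(.07,.09)):
        m=((sub[...,2]>lo)&(sub[...,2]<hi)).astype(np.uint8)
        k,l,st,ce=cv2.connectedComponentsWithStats(m)
        for i in range(1,k):
            if st[i,4]>6:
                q=sub[l==i];print(n,lo,st[i,4],ce[i]+[a,c],q.mean(0).round(3),im[c:d,a:b][l==i].mean(0).round())
                if lo==.025 and st[i,4]>60: print(cv2.minAreaRect((q[:,:2]*1000).astype(np.float32)))
for n,(a,b,c,d) in dict(scene=(265,360,190,265),side=(150,255,210,290)).items():
    z=np.load(n+"0.npz");P=z["P"];sub=P[c:d,a:b]
    m=(sub[...,2]>.062)&(sub[...,2]<.079);q=sub[m];print(n,len(q),q.mean(0),cv2.minAreaRect((q[:,:2]*1000).astype(np.float32)))
    im=z["im"][c:d,a:b]; mm=m&(im.max(-1)<70);q=sub[mm];print(len(q),q.mean(0),np.median(q,0))
    h=sub[(sub[...,2]>.085)&(sub[...,2]<.1)];print("hump",len(h),h.mean(0),cv2.minAreaRect((h[:,:2]*1000).astype(np.float32)))
ims=[cv2.resize(np.load(n+"0.npz")["im"][c:d,a:b],(400,600)) for n,(a,b,c,d) in dict(scene=(240,360,130,310-0),side=(190,310,150,330)).items()]
```

```text
scene 0.025 285 [274.85263158 179.18245614] [ 0.508 -0.094  0.03 ] [88. 87. 85.]
((501.3530578613281, -101.8445053100586), (159.4702606201172, 64.18040466308594), 8.355927467346191)
scene 0.025 18 [234.88888889 179.55555556] [ 0.625 -0.162  0.029] [41. 40. 40.]
scene 0.025 19 [284.63157895 195.05263158] [0.531 0.001 0.03 ] [38. 37. 37.]
scene 0.025 23 [245.95652174 195.        ] [ 0.638 -0.062  0.03 ] [39. 39. 38.]
scene 0.045 24 [284.91666667 168.45833333] [ 0.46  -0.107  0.051] [94. 65. 45.]
scene 0.045 19 [274.73684211 172.15789474] [ 0.505 -0.101  0.053] [134. 134. 129.]
scene 0.045 35 [235.         174.05714286] [ 0.625 -0.16   0.052] [46. 40. 37.]
scene 0.045 42 [264.76190476 177.47619048] [ 0.551 -0.09   0.053] [94. 86. 77.]
scene 0.045 40 [246.2  189.15] [ 0.637 -0.062  0.053] [48. 42. 39.]
scene 0.045 39 [284.23076923 189.17948718] [ 0.532 -0.     0.053] [42. 39. 37.]
scene 0.06 8 [285.25  165.625] [ 0.459 -0.107  0.062] [122.  89.  64.]
scene 0.06 29 [234.34482759 170.79310345] [ 0.627 -0.161  0.066] [39. 38. 36.]
scene 0.06 8 [275.375 170.25 ] [ 0.504 -0.099  0.061] [163. 
[... 2118 characters left out ...]
1971621 0.07120768] ((578.3458251953125, 213.59136962890625), (186.8976593017578, 155.1163330078125), 9.407158851623535)
87 [0.62190192 0.23697702 0.07497788] [0.65499435 0.22334189 0.07551943]
hump 794 [0.64305254 0.23057839 0.09346765] ((640.5250854492188, 224.26809692382812), (58.75497055053711, 152.69430541992188), 8.727643013000488)
side 2309 [0.56244462 0.21592921 0.06879501] ((634.25341796875, 222.66241455078125), (298.2289123535156, 153.72897338867188), 9.539012908935547)
153 [0.61248416 0.22902886 0.07332978] [0.61205912 0.21370803 0.07424161]
hump 807 [0.63609811 0.22874784 0.09082102] ((692.3751220703125, 232.4033203125), (165.21133422851562, 149.0987548828125), 9.418570518493652)
```

move_arm:
  plan:
    - [0.237,-0.143,0,0.069,0.6]
    - [0.237,-0.143,0,0.069,0.6]
    - [0.237,-0.143,0,0.069,0.6]
    - [0.237,-0.143,0,0.069,0.6]
    - [0.237,-0.143,0,0.069,0.6]
    - [0.237,-0.143,0,0.069,0.6]
    - [0.237,-0.143,0,0.069,0.6]

```text
time_s: 0.85
position: [0.3807, -0.3121, 0.2314]
orientation: [[0.987, 0.162, 0.001], [0.162, -0.987, 0.0], [0.001, -0.0, -1.0]]
wrist_force: [0.3, -0.7, -0.1]
gripper_width: 0.0683
gripper_force: 0.0
```

move_arm:
  plan:
    - [0.199,-0.189,0,0,0.6]
    - [0.199,-0.189,0,0,0.6]
    - [0.199,-0.189,0,0,0.6]
    - [0.199,-0.189,0,0,0.6]
    - [0.199,-0.189,0,0,0.6]
    - [0.199,-0.189,0,0,0.6]
    - [0.199,-0.189,0,0,0.6]
    - [0.199,-0.189,0,0,0.6]

```text
time_s: 1.65
position: [0.5454, -0.097, 0.2309]
orientation: [[0.987, 0.159, -0.001], [0.159, -0.987, 0.0], [-0.001, -0.0, -1.0]]
wrist_force: [0.0, 0.1, -0.5]
gripper_width: 0.0683
gripper_force: 0.0
```

Run:
```python
from h import *
s=arm.sense();print(s["position"],s["orientation"][:,0])
im,d,P,ci=cloud("wrist");save("w1",im);np.savez("w1.npz",im=im,P=P)
z=P[...,2]
near=np.hypot(P[...,0]-.546,P[...,1]+.094)
for lo,hi,r in ((.075,.088,.045),(.024,.034,.13)):
    m=((z>lo)&(z<hi)&(near<r)).astype(np.uint8)
    k,l,st,ce=cv2.connectedComponentsWithStats(m)
    for i in range(1,k):
        if st[i,4]>40:
            q=P[l==i];print(lo,st[i],ce[i],q.mean(0).round(4),cv2.minAreaRect((q[:,:2]*1000).astype(np.float32)))
```

```text
[ 0.54543578 -0.09696233  0.23086293] [ 9.87258179e-01  1.59123786e-01 -9.53012881e-04]
0.075 [242 156  23  35 765] [253.18300654 172.53333333] [ 0.5498 -0.0951  0.0813] ((548.724365234375, -95.09913635253906), (30.57548713684082, 19.892698287963867), 9.274066925048828)
0.024 [323  88   9  31  65] [326.61538462 103.13846154] [ 0.6201 -0.1577  0.0291] ((620.1162719726562, -157.67518615722656), (29.84605598449707, 0.6156873106956482), 25.94057846069336)
0.024 [ 227  134   54  134 4685] [253.00917823 198.91462113] [ 0.5088 -0.1013  0.0303] ((504.1824035644531, -102.11123657226562), (150.85733032226562, 55.09146499633789), 8.845767974853516)
0.024 [169 151  12  27  71] [174.61971831 163.77464789] [ 0.5348 -0.0141  0.0293] ((534.478271484375, -14.186488151550293), (29.356050491333008, 0.9751148223876953), 27.330612182617188)
0.024 [245 195  17   8  43] [252.95348837 197.46511628] [ 0.5116 -0.1008  0.029 ] ((510.9128112792969, -101.1432876586914), (6.660887718200684, 17.36757469177246), 7.576314926147461)
0.024 [245 233  17  10  62] [253.09677419 236.37096774] [ 0.4672 -0.1082  0.0291] ((465.7159423828125, -108.79302978515625), (7.962573051452637, 18.174224853515625), 2.270458936691284)
```

View pics/w1.png

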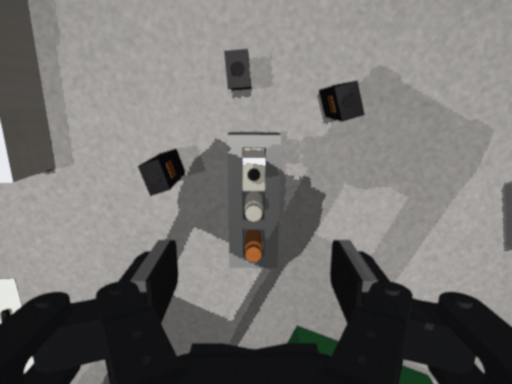

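The cartridge top is at pixel (254,172) in the pocket at the far end of the rack, with both vials nearer the robot. The open fingers straddle the row.

move_arm:
  plan:
    - [0.004,-0.001,0,0,0.5]
    - [0.004,-0.001,0.05,0,0.5]
    - [0.004,-0.001,0.1,0,0.5]
    - [0.004,-0.001,0.14,0,0.5]
    - [0.004,-0.001,0.165,0,0.5]
    - [0.004,-0.001,0.178,0,0.5]
    - [0.004,-0.001,0.178,0,0.5]

```text
time_s: 2.4
position: [0.5487, -0.0955, 0.0523]
orientation: [[0.988, 0.157, -0.002], [0.157, -0.988, 0.001], [-0.002, -0.001, -1.0]]
wrist_force: [0.5, 0.3, 0.2]
gripper_width: 0.0641
gripper_force: 0.0
```

move_arm:
  plan:
    - [0,0,0,0,-1]
    - [0,0,0,0,-1]
    - [0,0,0,0,-1]
    - [0,0,0,0,-1]
    - [0,0,0,0,-1]
    - [0,0,0,0,-1]
    - [0,0,0,0,-1]
  force: 35

```text
time_s: 3.1
position: [0.55, -0.0953, 0.0546]
orientation: [[0.987, 0.158, 0.002], [0.158, -0.987, -0.001], [0.002, 0.001, -1.0]]
wrist_force: [-1.2, -0.7, 7.5]
gripper_width: 0.0199
gripper_force: 35.3
```

move_arm:
  plan:
    - [0,0,-0.01,0,-1]
    - [0,0,-0.04,0,-1]
    - [0,0,-0.08,0,-1]
    - [0,0,-0.12,0,-1]
    - [0,0,-0.15,0,-1]
    - [0,0,-0.15,0,-1]

```text
time_s: 3.7
position: [0.5507, -0.0954, 0.2087]
orientation: [[0.987, 0.158, 0.007], [0.159, -0.987, -0.002], [0.007, 0.003, -1.0]]
wrist_force: [0.6, 0.2, -1.0]
gripper_width: 0.0195
gripper_force: 34.7
```

Run:
```python
from h import *
s=arm.sense();print(s["position"],s["orientation"],s["gripper_width"],s["wrist_force"])
for n in ("scene","side"):
    im,d,P,ci=cloud(n)
    # well: dark hole/collar on deck
    near=np.hypot(P[...,0]-.539,P[...,1]-.207)
    m=(near<.033)&(im.max(-1)<75);q=P[m];print(n,m.sum(),np.nanmean(q,0))
    ys,xs=np.where(m);print(xs.mean(),ys.mean(),im[m].mean(0))
    if n=="scene": a=im[100:250,220:360]
    else: b=im[110:260+20,160:340]
save("c",np.hstack([cv2.resize(a,(400,430)),cv2.resize(b,(400,430))]))
```

```text
[ 0.55066015 -0.09543439  0.20874436] [[ 0.98733707  0.15848473  0.00693608]
 [ 0.15850257 -0.98735633 -0.00209998]
 [ 0.00651557  0.00317277 -0.99997374]] 0.019539326529238742 [ 0.6323533   0.21928466 -1.02280402]
scene 28 [0.53739425 0.20450984 0.07337056]
322.0357142857143 218.57142857142858 [58.75       58.21428571 56.35714286]
side 28 [0.54830416 0.20306452 0.06899852]
212.5 246.17857142857142 [63.85714286 62.89285714 59.03571429]
```

View pics/c.png

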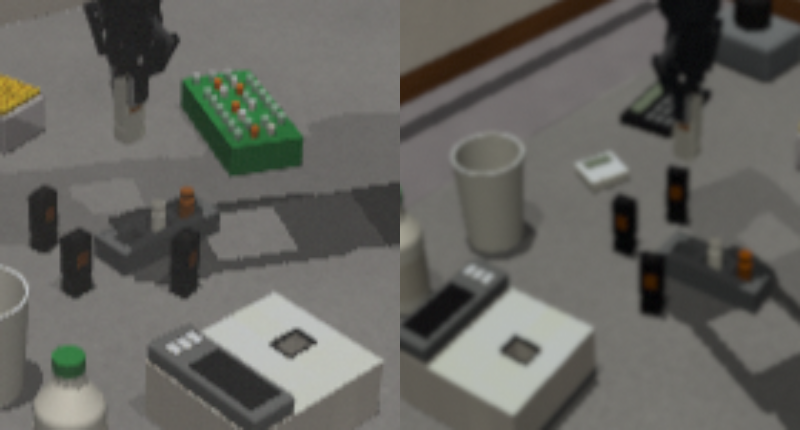

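The cartridge hangs upright in the gripper in both views, and both vials are still in the rack. The well shows as a dark rectangle, at scene pixel (322,219) and side pixel (212,246).

move_arm:
  plan:
    - [0.037,-0.25,0,0,-1]
    - [0.037,-0.25,0,0,-1]
    - [0.037,-0.25,0,0,-1]
    - [0.037,-0.25,0,0,-1]
    - [0.037,-0.25,0,0,-1]
    - [0.037,-0.25,0,0,-1]
    - [0.037,-0.25,0,0,-1]
    - [0.037,-0.25,0,0,-1]

```text
time_s: 4.6
position: [0.5461, 0.1568, 0.2026]
orientation: [[0.987, 0.158, -0.001], [0.158, -0.987, -0.0], [-0.001, 0.0, -1.0]]
wrist_force: [0.3, -1.3, -1.0]
gripper_width: 0.0195
gripper_force: 34.9
```

Run:
```python
from h import *
s=arm.sense();print(s["position"],s["orientation"])
im,d,P,ci=cloud("wrist");save("w2",im);np.savez("w2.npz",im=im,P=P,K=ci["K"],R=ci["attitude"],p=ci["position"])
x,y,z=np.moveaxis(P,-1,0)
near=np.hypot(x-.539,y-.207)
deck=(z>.064)&(z<.079)&(near<.2)&(im.min(-1)>110)
q=P[deck];print("deck",len(q),q.mean(0),cv2.minAreaRect((q[:,:2]*1000).astype(np.float32)))
g=near<.04
col=g&(im.max(-1)<80)
ys,xs=np.where(col);print("dark",col.sum(),xs.min(),xs.max(),ys.min(),ys.max(),np.nanmean(P[col],0))
m=g&(z<.06);print("hole",m.sum(),P[m].mean(0) if m.any() else 0, P[m].min(0) if m.any() else 0)
```

```text
[0.54607504 0.1568447  0.20262273] [[ 9.87430134e-01  1.58051628e-01 -1.18917307e-03]
 [ 1.58051245e-01 -9.87430826e-01 -4.10130577e-04]
 [-1.23904795e-03  2.17025007e-04 -9.99999209e-01]]
deck 22996 [0.56037108 0.2146774  0.07049147] ((552.5862426757812, 209.9971923828125), (125.78955841064453, 150.87744140625), 9.689882278442383)
dark 17399 0 227 158 383 [0.54822194 0.19273375 0.25615657]
hole 723 [0.5331885  0.21170011 0.03563624] [0.52278434 0.19675959 0.02335248]
```

View pics/w2.png

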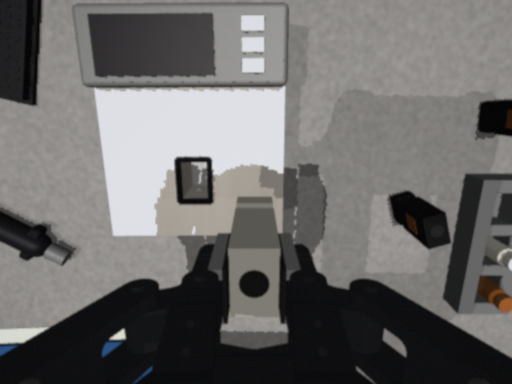

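The black collar sits at (194,180) on the white deck, with the hump above it. The held cartridge is at (254,260), aligned with the tool, and the rack is at the right.

```bash
cat >> h.py <<'E'
def collar(im,K,R,p,box):
    a,b,c,d=box
    g=cv2.cvtColor(im,cv2.COLOR_RGB2GRAY)[c:d,a:b]
    m=(g<60).astype(np.uint8)
    cs,_=cv2.findContours(m,cv2.RETR_EXTERNAL,cv2.CHAIN_APPROX_NONE)
    k=max(cs,key=cv2.contourArea)[:,0].astype(float)+[a,c]
    r=np.c_[(k[:,0]-K[0,2])/K[0,0],(k[:,1]-K[1,2])/K[1,1],np.ones(len(k))]@R.T
    Q=p+r*((.074-p[2])/r[:,2])[:,None]
    return cv2.minAreaRect((Q[:,:2]*1000).astype(np.float32))
E
python3 - <<'E'
from h import *
z=np.load("w2.npz");im,P=z["im"],z["P"]
print("collar",collar(im,z["K"],z["R"],z["p"],(160,228,140,220)))
x,y,zz=np.moveaxis(P,-1,0)
m=(zz>.085)&(zz<.1)&(np.arange(384)[:,None]<100)&(np.arange(512)[None]>60)&(np.arange(512)[None]<295);q=P[m]
print("hump",q.mean(0),cv2.minAreaRect((q[:,:2]*1000).astype(np.float32)))
# deck edges: right edge column fit
X=[];L=[]
for r in range(95,160,3):
    c=np.where((zz[r]>.064)&(zz[r]<.076)&(im[r].min(-1)>110))[0]
    if len(c): X.append(P[r,c.max(),:2]);L.append(P[r,c.min(),:2])
for E_ in (X,L):
    vx,vy,x0,y0=cv2.fitLine(np.float32(E_),cv2.DIST_HUBER,0,1e-4,1e-4).ravel();print("edge yaw",np.degrees(np.arctan(vy/vx)))
# cartridge in hand, tool frame
s=arm.sense();T=np.array(s["orientation"]);t=(P-s["position"])@T
m=(np.abs(t[...,1])<.009)&(t[...,2]>-.05)&(t[...,2]<.06)&(np.abs(t[...,0])<.03)
q=t[m];top=q[(q[:,2]<-.02)&(q[:,2]>-.032)];f=q[(q[:,2]>0)&(q[:,2]<.04)]
print("top",len(top),np.percentile(top,[2,50,98],axis=0) if len(top) else 0);print("face",len(f),np.percentile(f,[2,50,98],axis=0))
E
```

```text
collar ((539.9940795898438, 207.1123809814453), (38.67832565307617, 29.822755813598633), 9.155234336853027)
hump [0.64146206 0.22360008 0.09314822] ((641.3668823242188, 223.99517822265625), (55.381168365478516, 149.23648071289062), 9.600231170654297)
edge yaw 10.122154
edge yaw 9.622136
top 3510 [[-1.59046470e-02 -8.62818693e-03 -2.79590385e-02]
 [ 8.17828242e-04  3.51119915e-05 -2.66091153e-02]
 [ 1.37141258e-02  8.73882502e-03 -2.14878925e-02]]
face 892 [[ 1.14795490e-02 -8.64689275e-03  4.96409855e-04]
 [ 1.34646305e-02 -4.75974799e-05  1.68965064e-02]
 [ 1.39365899e-02  8.62777189e-03  3.93703215e-02]]
```

move_arm:
  plan:
    - [0.003,-0.051,0,-0.002,-1]
    - [0.003,-0.051,0,-0.002,-1]
    - [0.003,-0.051,0.03,-0.002,-1]
    - [0.003,-0.051,0.055,-0.002,-1]
    - [0.003,-0.051,0.067,-0.002,-1]
    - [0.003,-0.051,0.067,-0.002,-1]
    - [0.003,-0.051,0.067,-0.002,-1]
    - [0.003,-0.051,0.067,-0.002,-1]

```text
time_s: 5.45
position: [0.5418, 0.2083, 0.1377]
orientation: [[0.986, 0.164, 0.002], [0.164, -0.986, 0.001], [0.002, -0.0, -1.0]]
wrist_force: [0.3, -0.4, 0.3]
gripper_width: 0.0194
gripper_force: 35.0
```

Run:
```python
from h import *
s=arm.sense();T=np.array(s["orientation"]);print(s["position"],T[:,0],s["wrist_force"])
im,d,P,ci=cloud("wrist");save("w3",im[80:330,120:400])
t=(P-s["position"])@T
m=(np.abs(t[...,1])<.012)&(t[...,2]>0)&(t[...,2]<.04)&(np.abs(t[...,0])<.03)
f=t[m];print("face",len(f),np.percentile(f,[2,50,98],axis=0))
```

```text
[0.54182744 0.20829246 0.13774306] [0.9864351  0.16414109 0.00187127] [ 0.27877498 -0.36162875  0.27320634]
face 979 [[ 0.01150519 -0.01008303  0.00056842]
 [ 0.0135511  -0.00040651  0.01648612]
 [ 0.01397869  0.00915991  0.03885225]]
```

View pics/w3.png

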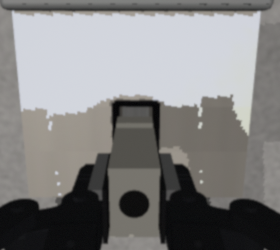

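The crop shows the foot hanging inside the collar's outline, which spans about columns 112–162. It is centred to within roughly a millimetre.

move_arm:
  plan:
    - [-0.001,0.001,0,0,-1]
    - [-0.001,0.001,0.006,0,-1]
    - [-0.001,0.001,0.012,0,-1]
    - [-0.001,0.001,0.015,0,-1]
    - [-0.001,0.001,0.018,0,-1]
    - [-0.001,0.001,0.021,0,-1]
    - [-0.001,0.001,0.021,0,-1]

```text
time_s: 6.2
position: [0.5404, 0.2073, 0.1151]
orientation: [[0.986, 0.165, 0.0], [0.165, -0.986, 0.0], [0.0, -0.0, -1.0]]
wrist_force: [1.2, 0.5, -1.4]
gripper_width: 0.0191
gripper_force: 35.1
```

move_arm:
  plan:
    - [0,0,0.002,0,-1]
    - [0,0,0.004,0,-1]
    - [0,0,0.006,0,-1]
    - [0,0,0.007,0,-1]
    - [0,0,0.008,0,-1]
    - [0,0,0.009,0,-1]
    - [0,0,0.009,0,-1]

```text
time_s: 6.9
position: [0.5405, 0.2073, 0.1063]
orientation: [[0.986, 0.165, 0.0], [0.165, -0.986, 0.0], [0.0, -0.0, -1.0]]
wrist_force: [5.8, 0.8, -1.8]
gripper_width: 0.0196
gripper_force: 35.1
```

move_arm:
  plan:
    - [0.001,0,0,0,-1]
    - [0.001,0,0,0,-1]
    - [0.001,0,0.001,0,-1]
    - [0.001,0,0.002,0,-1]
    - [0.001,0,0.003,0,-1]
    - [0.001,0,0.003,0,-1]

```text
time_s: 7.5
position: [0.5412, 0.2074, 0.1031]
orientation: [[0.986, 0.165, -0.0], [0.165, -0.986, 0.0], [-0.0, -0.0, -1.0]]
wrist_force: [-0.0, 0.2, -0.6]
gripper_width: 0.0194
gripper_force: 35.0
```

move_arm:
  plan:
    - [0,0,0.001,0,-1]
    - [0,0,0.002,0,-1]
    - [0,0,0.003,0,-1]
    - [0,0,0.004,0,-1]
    - [0,0,0.004,0,-1]

```text
time_s: 8.0
position: [0.5413, 0.2075, 0.0992]
orientation: [[0.986, 0.165, -0.0], [0.165, -0.986, 0.0], [-0.0, -0.0, -1.0]]
wrist_force: [-0.3, -0.2, -1.3]
gripper_width: 0.0194
gripper_force: 35.0
```

move_arm:
  plan:
    - [0,0,0.001,0,-1]
    - [0,0,0.002,0,-1]
    - [0,0,0.003,0,-1]
    - [0,0,0.004,0,-1]
    - [0,0,0.004,0,-1]

```text
time_s: 8.5
position: [0.5413, 0.2075, 0.0952]
orientation: [[0.986, 0.165, -0.0], [0.165, -0.986, 0.0], [-0.0, -0.0, -1.0]]
wrist_force: [0.3, -0.4, -0.5]
gripper_width: 0.0193
gripper_force: 35.0
```

move_arm:
  plan:
    - [0,0,0.001,0,-1]
    - [0,0,0.002,0,-1]
    - [0,0,0.003,0,-1]
    - [0,0,0.004,0,-1]
    - [0,0,0.004,0,-1]

```text
time_s: 9.0
position: [0.5418, 0.2075, 0.0917]
orientation: [[0.986, 0.165, 0.001], [0.165, -0.986, 0.0], [0.001, -0.0, -1.0]]
wrist_force: [4.4, 0.4, 2.2]
gripper_width: 0.0195
gripper_force: 35.5
```

The ball has been met at TCP z about 0.092, so the floor is near 22 mm. Next I let go and press the top with shut fingers.

move_arm:
  plan:
    - [0,0,0,0,-0.2]
    - [0,0,0,0,-0.2]
    - [0,0,0,0,-0.2]
    - [0,0,0,0,-0.2]
    - [0,0,-0.01,0,-0.2]
    - [0,0,-0.03,0,-0.2]
    - [0,0,-0.05,0,-0.2]
    - [0,0,-0.05,0,-0.2]

```text
time_s: 9.8
position: [0.5425, 0.2078, 0.1448]
orientation: [[0.986, 0.165, 0.004], [0.165, -0.986, 0.001], [0.004, -0.0, -1.0]]
wrist_force: [-0.0, -0.1, -0.2]
gripper_width: 0.0344
gripper_force: 0.0
```

move_arm:
  plan:
    - [-0.001,0,0,0,-1]
    - [-0.001,0,0,0,-1]
    - [-0.001,0,0,0,-1]
    - [-0.001,0,0,0,-1]
    - [-0.001,0,0,0,-1]
    - [-0.001,0,0,0,-1]
    - [-0.001,0,0,0,-1]
  force: 20

```text
time_s: 10.5
position: [0.5403, 0.2073, 0.1413]
orientation: [[0.986, 0.165, -0.0], [0.165, -0.986, 0.0], [-0.0, -0.0, -1.0]]
wrist_force: [-0.3, -0.1, -0.1]
gripper_width: -0.0002
gripper_force: 0.0
```

Run:
```python
from h import *
s=arm.sense();print(s["position"],s["gripper_width"],s["wrist_force"])
a=[]
for n in ("scene","side"):
    im,d,P,ci=cloud(n)
    near=np.hypot(P[...,0]-.54,P[...,1]-.207)
    m=(near<.016)&(P[...,2]>.08)&(P[...,2]<.13)&(im.min(-1)>60)
    print(n,m.sum(),P[m].mean(0),np.percentile(P[m][:,2],[50,90,98]))
    a.append(im[150:270,260:380] if n=="scene" else im[170:290,150:270])
save("d",cv2.resize(np.hstack(a),(800,400)))
```

```text
[0.54032419 0.20728736 0.14125475] -0.0001623756683671303 [-0.33390858 -0.11732615 -0.1145243 ]
scene 131 [0.54405787 0.21098142 0.10727215] [0.10971628 0.12155587 0.12262231]
side 135 [0.5362428  0.21083685 0.107074  ] [0.11117191 0.11816164 0.11913467]
```

View pics/d.png

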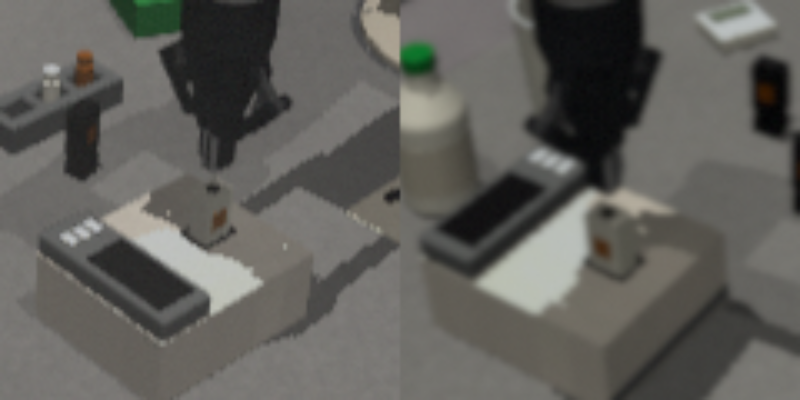

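The cartridge stands upright in the collar in both halves of the crop, at (210,212) and (612,240). Its top is at about 0.119 m, directly under the shut fingers.

move_arm:
  plan:
    - [0,0,0.008,0,-1]
    - [0,0,0.014,0,-1]
    - [0,0,0.018,0,-1]
    - [0,0,0.02,0,-1]
    - [0,0,0.021,0,-1]
    - [0,0,0.022,0,-1]
    - [0,0,0.022,0,-1]

```text
time_s: 11.3
position: [0.5404, 0.2073, 0.1194]
orientation: [[0.986, 0.165, 0.0], [0.165, -0.986, 0.0], [0.0, -0.0, -1.0]]
wrist_force: [-0.1, -0.2, -0.1]
gripper_width: 0.0001
gripper_force: 0.0
```

move_arm:
  plan:
    - [0,0,0.001,0,-1]
    - [0,0,0.002,0,-1]
    - [0,0,0.002,0,-1]

```text
time_s: 11.6
position: [0.5405, 0.2073, 0.1178]
orientation: [[0.986, 0.165, 0.001], [0.165, -0.986, 0.0], [0.001, -0.0, -1.0]]
wrist_force: [-2.6, -1.0, 5.1]
gripper_width: -0.0
gripper_force: 2.0
```

move_arm:
  plan:
    - [0,0,0.0005,0,-1]
    - [0,0,0.001,0,-1]
    - [0,0,0.001,0,-1]

```text
time_s: 11.9
position: [0.5404, 0.2073, 0.1166]
orientation: [[0.986, 0.165, 0.0], [0.165, -0.986, 0.0], [0.0, -0.0, -1.0]]
wrist_force: [-1.2, 0.1, 3.4]
gripper_width: -0.0003
gripper_force: 1.6
```

move_arm:
  plan:
    - [0,0,0.0005,0,-1]
    - [0,0,0.001,0,-1]
    - [0,0,0.0015,0,-1]
    - [0,0,0.002,0,-1]
    - [0,0,0.002,0,-1]

```text
time_s: 12.4
position: [0.5403, 0.2073, 0.1141]
orientation: [[0.986, 0.165, -0.0], [0.165, -0.986, 0.0], [-0.0, -0.0, -1.0]]
wrist_force: [-0.7, -0.4, 2.3]
gripper_width: -0.0002
gripper_force: 0.9
```

move_arm:
  plan:
    - [0,0,0.001,0,-1]
    - [0,0,0.002,0,-1]
    - [0,0,0.003,0,-1]
    - [0,0,0.004,0,-1]
    - [0,0,0.004,0,-1]

```text
time_s: 12.9
position: [0.5402, 0.2073, 0.11]
orientation: [[0.986, 0.165, -0.0], [0.165, -0.986, -0.0], [-0.0, -0.0, -1.0]]
wrist_force: [-0.2, -0.5, -0.2]
gripper_width: -0.0002
gripper_force: 0.3
```

move_arm:
  plan:
    - [0,0,0.001,0,-1]
    - [0,0,0.002,0,-1]
    - [0,0,0.003,0,-1]
    - [0,0,0.004,0,-1]
    - [0,0,0.004,0,-1]

```text
time_s: 13.4
position: [0.5402, 0.2072, 0.106]
orientation: [[0.986, 0.165, -0.0], [0.165, -0.986, -0.0], [-0.0, -0.0, -1.0]]
wrist_force: [0.3, -0.2, 0.0]
gripper_width: 0.0003
gripper_force: 0.1
```

```bash
cat > top.py <<'E'
from h import *
s=arm.sense();print(s["position"],s["wrist_force"])
a=[]
for n in ("scene","side"):
    im,d,P,ci=cloud(n)
    near=np.hypot(P[...,0]-.54,P[...,1]-.207)
    m=(near<.016)&(P[...,2]>.08)&(P[...,2]<.13)&(im.min(-1)>60)
    print(n,m.sum(),P[m].mean(0),np.percentile(P[m][:,2],[50,90,98]))
    a.append(im[150:270,260:380] if n=="scene" else im[170:290,150:270])
save("e",cv2.resize(np.hstack(a),(800,400)))
E
python3 top.py
```

```text
[0.54020382 0.20724579 0.10601094] [ 0.27170011 -0.1863502   0.00316839]
scene 109 [0.54541429 0.21145748 0.10146429] [0.10140865 0.11868075 0.12686284]
side 94 [0.53533212 0.21208113 0.10094166] [0.1011603  0.11753607 0.12824299]
```

View pics/e.png

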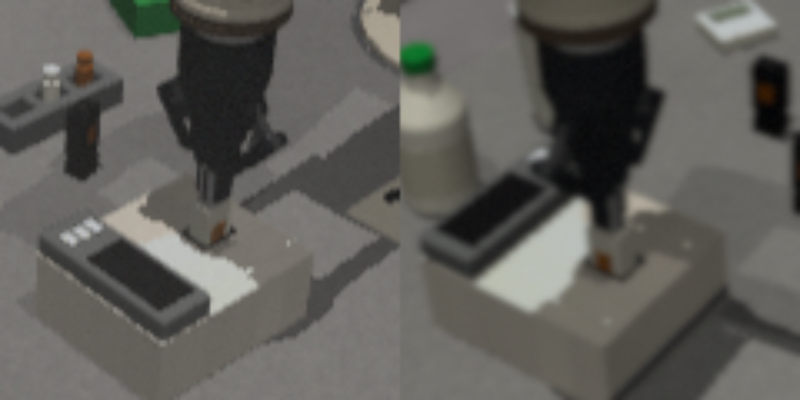

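The cartridge has sunk with the fingers still resting on its top, at (212,212) and (612,245). Keep feeling downward.

move_arm:
  plan:
    - [0,0,0.001,0,-1]
    - [0,0,0.002,0,-1]
    - [0,0,0.003,0,-1]
    - [0,0,0.004,0,-1]
    - [0,0,0.004,0,-1]

```text
time_s: 14.0
position: [0.5401, 0.2072, 0.102]
orientation: [[0.986, 0.165, -0.001], [0.165, -0.986, -0.0], [-0.001, -0.0, -1.0]]
wrist_force: [0.1, -0.9, -0.4]
gripper_width: -0.0002
gripper_force: 0.0
```

move_arm:
  plan:
    - [0,0,0.0005,0,-1]
    - [0,0,0.001,0,-1]
    - [0,0,0.0015,0,-1]
    - [0,0,0.002,0,-1]
    - [0,0,0.002,0,-1]

```text
time_s: 14.5
position: [0.5403, 0.2073, 0.1003]
orientation: [[0.986, 0.165, -0.0], [0.165, -0.986, 0.0], [-0.0, -0.0, -1.0]]
wrist_force: [-0.2, -0.5, 0.5]
gripper_width: 0.0001
gripper_force: 0.0
```

move_arm:
  plan:
    - [0,0,0.0005,0,-1]
    - [0,0,0.001,0,-1]
    - [0,0,0.0015,0,-1]
    - [0,0,0.0015,0,-1]

```text
time_s: 14.9
position: [0.5407, 0.2074, 0.1001]
orientation: [[0.986, 0.165, 0.001], [0.165, -0.986, 0.0], [0.001, -0.0, -1.0]]
wrist_force: [-4.5, -1.8, 14.6]
gripper_width: 0.0002
gripper_force: 7.0
```

A hard stop at 14.6 N, with the top at 0.100 m. That is 22 mm below the first ball contact, so it is on the floor. Back off now and check.

move_arm:
  plan:
    - [0,0,-0.005,0,-1]
    - [0,0,-0.03,0,-1]
    - [0,0,-0.07,0,-1]
    - [0,0,-0.1,0,-1]
    - [0,0,-0.1,0,-1]
    - [0,0,-0.1,0,-1]

```text
time_s: 15.5
position: [0.5404, 0.2073, 0.1991]
orientation: [[0.986, 0.165, 0.001], [0.165, -0.986, 0.0], [0.001, -0.0, -1.0]]
wrist_force: [0.1, -0.3, -0.9]
gripper_width: -0.0003
gripper_force: 0.0
```

```bash
sed -i 's/"e"/"f"/' top.py; python3 top.py
python3 - <<'E'
from h import *
im,d,P,ci=cloud("wrist")
near=np.hypot(P[...,0]-.54,P[...,1]-.207)
m=(near<.025)&(P[...,2]>.09)&(P[...,2]<.13);q=P[m]
print(np.percentile(q[:,2],[5,50,95]),cv2.minAreaRect((q[:,:2]*1000).astype(np.float32)))
A=np.c_[q[:,:2]-q[:,:2].mean(0),np.ones(len(q))];print("tilt",np.linalg.lstsq(A,q[:,2],rcond=None)[0])
E
```

```text
[0.54043759 0.20731688 0.19909547] [ 0.13604923 -0.2818608  -0.85545856]
scene 90 [0.54245913 0.21019753 0.09527805] [0.09784149 0.10279777 0.10416786]
side 100 [0.53818037 0.21036269 0.09402684] [0.09640627 0.09957888 0.10049323]
[0.0971151  0.10048103 0.1016163 ] ((540.6259765625, 208.4657440185547), (30.412073135375977, 19.7257080078125), 9.496562004089355)
tilt [-0.05892618 -0.0127511   0.10012937]
```

View pics/f.png

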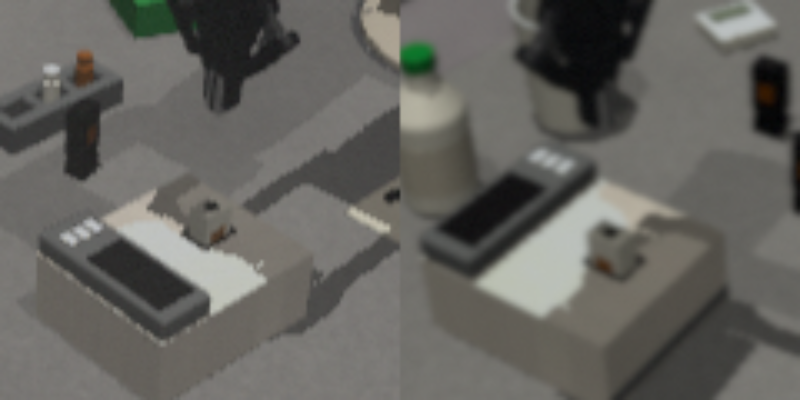

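The cartridge stands upright and low in the well, centred within about 1.5 mm, with its top at 0.100 m. I'll do one more gentle press to confirm that it doesn't move further.

move_arm:
  plan:
    - [0,0,0.05,0,-1]
    - [0,0,0.08,0,-1]
    - [0,0,0.094,0,-1]
    - [0,0,0.097,0,-1]
    - [0,0,0.098,0,-1]
    - [0,0,0.099,0,-1]
    - [0,0,0.0995,0,-1]
    - [0,0,0.0995,0,-1]

```text
time_s: 16.45
position: [0.5407, 0.2074, 0.1001]
orientation: [[0.986, 0.165, 0.001], [0.165, -0.986, 0.0], [0.001, -0.0, -1.0]]
wrist_force: [-1.1, 0.4, 5.1]
gripper_width: -0.0002
gripper_force: 2.4
```

move_arm:
  plan:
    - [0,0,0.0005,0,-1]
    - [0,0,0.001,0,-1]
    - [0,0,0.001,0,-1]
    - [0,0,0.001,0,-1]

```text
time_s: 16.85
position: [0.5411, 0.2075, 0.1]
orientation: [[0.986, 0.165, 0.003], [0.165, -0.986, 0.001], [0.003, -0.0, -1.0]]
wrist_force: [-1.6, -1.5, 15.2]
gripper_width: 0.0001
gripper_force: 7.6
```

Rigid at 0.100 m under 15 N: it is home. Retreat and hand in.

move_arm:
  plan:
    - [0,0,-0.005,0,-1]
    - [0,0,-0.03,0,-1]
    - [0,0,-0.07,0,-1]
    - [0,0,-0.1,0,-1]
    - [0,0,-0.1,0,-1]
    - [0,0,-0.1,0,-1]

```text
time_s: 17.45
position: [0.5404, 0.2073, 0.1986]
orientation: [[0.986, 0.165, 0.001], [0.165, -0.986, 0.0], [0.001, -0.0, -1.0]]
wrist_force: [-0.1, 0.0, -0.8]
gripper_width: 0.0
gripper_force: 0.0
```

```bash
python3 -c "
from rig import arm
print(arm.sense()['position']);print(arm.finish_job())"
```

```text
[0.54040794 0.20730952 0.19864678]
the job is handed in; nothing more can be done
None
```

The cartridge is upright in the reader's well and released, and the job was handed in at about 17.5 s with no verdict returned; it stopped hard with its foot about 25 mm above the bench (highest force read about 15 N), but the ball's snap was inferred from that stop, not measured.

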